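Hold a nested synchro pack down in the sprung jig

TASK

Nest the synchro parts by size, largest outside, in the green jig: put the brass middle cone fully home in the black outer ring that already sits there, and the steel inner cone fully home in the brass one, all upright. Then press the pack straight down with a steady push of about 12 N, so that the jig's red pointer stands in the green band, never driving the carrier to its bottom stop; finish while still holding it pressed like that, for the fitter to put in the snap ring. Leave the gear knob, caliper jaws, dowel pins and spanner where they are.

Things in the scene. Friction and masses are not known exactly. Their poses are not given: they have to be found in the camera images.
- carrier (a joint): The jig's round steel carrier, which slides straight down on a spring: metres pressed down, 0 = up (as at the start), 0.026 = bottom stop. The spring is preloaded by about 6 N net of the carrier's own weight, then needs 0.8 N per mm; the weight of the whole pack (about 5.5 N) by itself moves it at most 1 or 2 mm, and a further 12 N push brings it to about 0.0145. The green band spans 0.009 to 0.020.
- seat (a point): Centre of the top face of the jig's carrier, on which the outer ring stands; 50 mm above the bench when the carrier is up, and it goes down with the carrier. z up. The jig is a green base plate 150 x 150 x 12 mm with four 12 mm columns at its corners (tops 60 mm above the bench), a carrier disc of 100 mm diameter and, on its +x side, a white gauge post (top 61 mm above the bench) with a green band, in front of which the carrier's red pointer moves.
- outer_ring: Blackened outer synchro ring, a loose tapered cup standing upright in the 5 mm lip of the jig's carrier, centred on the seat. 84 mm outside diameter at the rim, 70 mm at the foot, 40 mm high, wall 4 mm, floor 6 mm thick; the mouth is 76 mm across inside, the inner floor about 62 mm. About 0.28 kg. Origin: centre of its underside, z up through the mouth.
- middle_cone: The brass middle cone (see middle_mid). Origin: centre of its underside, z up.
- middle_mid (a point): Centre, half-way up (37 mm above the underside), of the loose brass middle cone, a cup standing open end up on the bench: 74 mm high, 60 mm outside diameter over its straight upper 40 mm (grip there), narrowing to 52 mm at the foot, wall 4 mm, floor 6 mm thick, mouth 52 mm across inside, inner floor about 45 mm. About 0.16 kg. z up. Fully home in the outer ring, its underside is 6 mm above the ring's underside and its top 40 mm above the ring's rim.
- inner_cone: The steel inner cone (see inner_mid). Origin: centre of its underside, z up.
- inner_mid (a point): Centre, half-way up (54 mm above the underside), of the loose bright steel inner cone, a solid-looking tapered sleeve with a closed flat top, standing on the bench: 108 mm high, 40 mm diameter, narrowing over its lowest 34 mm to 35 mm at the foot. About 0.12 kg. z up. Fully home in the middle cone, its underside is 6 mm above the middle cone's underside and its top 40 mm above the middle cone's top. It can be pressed while gripped or on its flat top.
- gear_knob: Tan bakelite gear knob, 42 mm diameter, 50 mm high, standing on the bench; bystander. Origin: centre of its underside.
- caliper_jaws: Nickel-plated caliper jaw set lying flat, about 150 x 65 x 9 mm; bystander. Origin: under the middle of its beam, which runs along its y axis.
- dowel_pin0: Steel dowel pin, 10 mm diameter, 45 mm long, standing in a dark wooden block (90 x 50 x 30 mm, fixed) and reaching 25 mm above it; bystander. Origin: its lower end.
- dowel_pin1: The other dowel pin of the pair in the same block; bystander. Origin: its lower end.
- spanner: Steel spanner 180 mm long lying on the bench; bystander. Its length runs along its x axis.
Not all that is in view belongs to the job. Several things have the shape of the inner_cone; the one meant has the colours described above.

How it is judged:
By the outcome, as a careful person would: the job done as asked, in the order asked, and still so for the second after the job is handed in, while the arm keeps its last pose, push and grip.
It also fails if it takes over 54 s, if anything falls off the work surface, if the arm or the gripper's body presses on something with over 40 N, if the wrist force passes 120 N, or if a joint passes its speed limit or range.

ROBOT

A 7-joint arm with a two-finger parallel gripper is mounted at the origin on the work surface. World frame = base frame: x ahead of the robot, y to its left, z up, the work surface at z = 0. Lengths are in m, angles in rad, forces in N, time in s.
With the tool pointing down it reaches from about 0.4 to 0.85 m from the base axis. Payload 4.5 kg.
Tool frame: the origin (TCP) lies at the very end of the fingers, on their centre line; the grasp point (between the pads) lies 19 mm behind it (tcp_to_grasp is the distance from the TCP to the grasp point, in m); z points along the fingers, y is the line along which they close (so a half turn about z gives the same grasp; the last joint's range is limited). The gripper opens to 88 mm and grips with 3 to 60 N. Pads are 18 mm wide; open, the fingers measure 123 mm over their backs; the gripper's body (75 mm by 187 mm) begins 45 mm behind the grasp point.
Start: joints at [1.26, 0.689, -0.195, 1.565, 0.157, 0.902, -0.215], TCP at [0.211, -0.588, 0.239] pointing down, gripper open.
Joint ranges: [-3.01, 3.01], [-0.46, 2.08], [-1.47, 1.51], [0.13, 2.56], [-1, 4.14], [0.04, 2.09], [-2.66, 2.66]. Speed limits (rad/s): [2.57, 2.57, 3.14, 3.14, 3.14, 3.14, 3.14].

INTERFACE

Orientations are given as a 3x3 rotation matrix whose columns are the frame's x, y, z axes.
In Python, from workcell import observe, get_image, calibration, close_job, tcp_to_grasp gives the robot as it stands.
- The arm moves only by the shell command python3 -m inch 'ROWS' [OPENING]. ROWS is JSON, a list of rows, each an object with "slide": the shift along the world's x, y, z scaled (see below), a list of three; "turn": the turn about the world's z scaled (see below). In form: [{"slide": [tx, ty, tz], "turn": turn}, ...]. A call has 1 to 10 rows; each row shifts and turns the commanded pose from where the row before left it; what a row does not reach is not made up. The controller multiplies each number of a shift by 40 cm and each number of a turn by 0.5 rad. A row lasts 1/12 s, in which the tool goes at most 41.7 mm and 7.16 degrees, less where a joint would pass 70% of its speed; a pose out of reach is approached as far as the arm can. A call with a number of a shift or a turn outside -1 to 1 is refused whole. A call with a gripper value outside its range is refused whole. OPENING is the closure, from 0 (fully open) to 1 (shut), set as the call begins (- or left out, the last holds). The fingers move at their own pace and stop on an object; the grip force is fixed at half the most. Time passes only in rows, so rows that do not move let the fingers close. It gives the time, the measured TCP pose, the force, the opening and the grip force at its end, in the units of the state.
- observe(): the state, without advancing time (a new reading comes with each control period).
- get_image(name): name is "side" or "top"; returns (picture, depth): 420x560x3 uint8, blue, green, red; 420x560 float32, m along the optical axis (not along the pixel's ray), 0 where there is no reading.
- calibration(name): a dict with "intrinsics" (3x3 intrinsics, pixels), "dist_coeffs" ([k1, k2, p1, p2, k3] as OpenCV has them; the pictures are not rectified), "position" and "orientation" of the camera in the world. Camera axes: x right, y up, looking along -z (the intrinsics and any distortion apply to the point x, -y, -z); pixel columns grow to the right and rows downward; lengths in m; the calibration is good to about 2 mm. A picture is of the moment at which its call begins. calibration takes no time and is no camera call.
- close_job(): hands the job in; it is judged then, once.
The state is a dict: "time_s": time; "q": joint angles; "dq": joint speeds; "tau": joint torques, N m; "ee_pos": TCP position; "ee_rot": TCP orientation; "wrist_force": force on the tool from outside, world axes, zero at the start; "wrist_torque": the same for the moment, N m; "opening": opening from 0.0 (shut) to 1.0 (fully open); "grasp_force": force on a finger pad.
Only numpy, scipy, OpenCV 4.12 (cv2) and the standard library are available. Lean on these libraries where they do the work, as an engineer would, in place of code of your own. Each camera call takes 0.05 s, during which the arm holds its last target. There are 200 camera calls.

## Working session

There is one attempt and no reset: what is moved stays moved. The work goes in short steps, Python scripts to look and compute and a shell command to move; the robot and the scene stay as the last step left them, time stands still between calls to the robot, and variables do not carry over. Pictures are saved under pics/ and viewed, at most 10 in all, crops included, and the job is handed in when it is done.

```bash
mkdir -p pics; ls; cat > h.py <<'E'
import numpy as np, cv2, pickle
from workcell import observe, get_image, calibration
def grab(name,tag):
    im,d=get_image(name); np.savez(f'{tag}.npz',im=im,d=d); cv2.imwrite(f'pics/{tag}.png',im); return im,d
def cloud(name,d):
    c=calibration(name);K=np.array(c["intrinsics"]);h,w=d.shape
    u,v=np.meshgrid(np.arange(w),np.arange(h))
    p=cv2.undistortPoints(np.stack([u,v],-1).reshape(-1,1,2).astype(float),K,np.array(c["dist_coeffs"])).reshape(h,w,2)
    P=np.stack([p[...,0]*d,-p[...,1]*d,-d],-1)
    R=np.array(c["orientation"]);return P@R.T+np.array(c["position"])
E
python3 - <<'E'
from h import *
import workcell
print(workcell.tcp_to_grasp)
for n in("side","top"):
    c=calibration(n);print(c)
    im,d=grab(n,n+"0")
print(observe())
E
```

```text
pics
0.0187
{'intrinsics': array([[396.61516501,   0.        , 277.07642848],
       [  0.        , 396.61516501, 209.70853243],
       [  0.        ,   0.        ,   1.        ]]), 'dist_coeffs': array([-0.10652523,  0.        ,  0.        ,  0.        ,  0.        ]), 'position': array([0.32616663, 0.6375356 , 0.77529597]), 'orientation': array([[-9.29165799e-01,  2.47365069e-01, -2.74702459e-01],
       [-3.69663026e-01, -6.20945117e-01,  6.91213722e-01],
       [ 4.06979687e-04,  7.43799492e-01,  6.68402685e-01]])}
{'intrinsics': array([[520.43103858,   0.        , 284.37448358],
       [  0.        , 520.43103858, 219.74496623],
       [  0.        ,   0.        ,   1.        ]]), 'dist_coeffs': array([0.05266464, 0.        , 0.        , 0.        , 0.        ]), 'position': array([ 0.38828525, -0.11422376,  1.21731223]), 'orientation': array([[-2.81170309e-02,  9.81885190e-01, -1.87379045e-01],
       [-9.99604432e-01, -2.74982637e-02,  5.90125090e-03],
       [ 6.41752445e-04,  1.87470850e-01,  9.82269957e-01]])}
{'time_s': 0.1, 'q': array([ 1.25980432,  0.68987555, -0.1945363 ,  1.56619806,  0.15731431,
        0.90252892, -0.21510862]), 'dq': array([ 0.00098752, -0.00283703, -0.00182494, -0.00147066,  0.0001205 ,
        0.00032826,  0.0002683 ]), 'tau': array([-2.63219983e-03, -5.28495204e+01, -1.27194431e+00, -1.53834754e+01,
       -5.27228834e-02,  1.98090740e-03,  6.09800713e-05]), 'ee_pos': array([ 0.21102652, -0.58770876,  0.23801717]), 'ee_rot': array([[ 9.41117363e-01,  3.38079387e-01, -6.61507374e-04],
       [ 3.38080012e-01, -9.41116215e-01,  1.47504489e-03],
       [-1.23873045e-04, -1.61183277e-03, -9.99998693e-01]]), 'wrist_force': array([-0.12689489, -0.27427908, -0.96739371]), 'wrist_torque': array([ 0.04055817, -0.02499314,  0.03507581]), 'grasp_force': 0.0, 'opening': 0.9997465626471929}
```

View pics/top0.png

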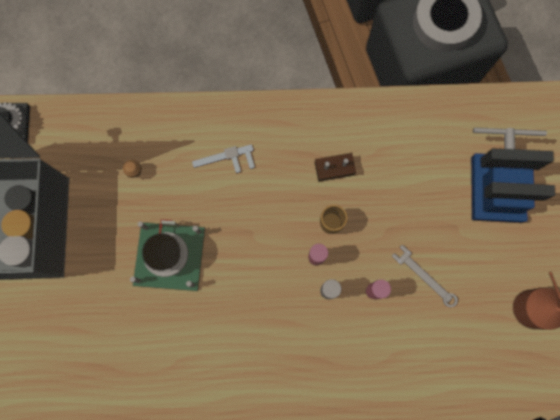

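View pics/side0.png

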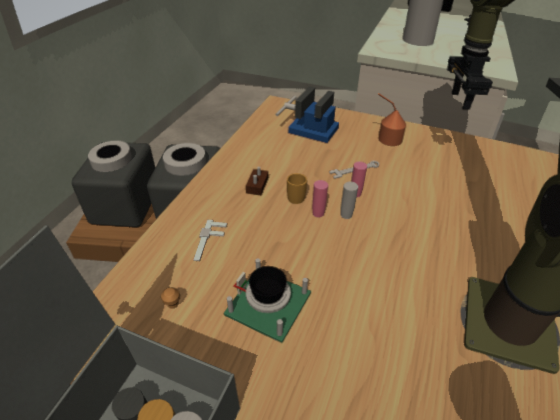

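The top view shows the brass cone at (333,219), the steel cone at (331,289), pink decoys at (318,254) and (378,289), and the jig with its ring at (164,253). The side view agrees: brass (297,188), steel (348,200), ring (268,288).

```bash
python3 - <<'E'
from h import *
def circ(P,m):
    x,y=P[m][:,0],P[m][:,1]
    A=np.c_[2*x,2*y,np.ones(len(x))];s=np.linalg.lstsq(A,x*x+y*y,rcond=None)[0]
    return s[:2],np.sqrt(s[2]+s[0]**2+s[1]**2)
for n,rois in (("top",dict(brass=(333,219,24),steel=(331,289,18),ring=(164,253,38),pinkA=(318,254,16),pinkB=(378,289,18))),("side",dict(brass=(297,188,22),steel=(348,200,22),ring=(268,288,30)))):
    f=np.load(n+"0.npz");P=cloud(n,f['d']);d=f['d']
    v,u=np.mgrid[:420,:560]
    for k,(a,b,r) in rois.items():
        m=(abs(u-a)<=r)&(abs(v-b)<=r)&(d>0)
        ztop=dict(brass=.074,steel=.108,ring=.090,pinkA=.108,pinkB=.108)[k]
        t=m&(abs(P[...,2]-ztop)<.006)
        q=P[t]
        if len(q)<5: print(n,k,'few',np.percentile(P[m][:,2],[1,50,99]));continue
        (c,R),sz=cv2.minEnclosingCircle(q[:,:2].astype(np.float32)),len(q)
        print(n,k,sz,'zmed',np.median(q[:,2]).round(4),'mean',q.mean(0).round(4),'enc',np.round(c+(R,) if 0 else [R],4),np.round((c,R) if 0 else R,4), 'bbox',q.min(0).round(4),q.max(0).round(4), 'col',f['im'][t].mean(0).round())
E
```

```text
top brass 160 zmed 0.0733 mean [ 0.6095 -0.2321  0.0732] enc [0.0302] 0.0302 bbox [ 0.5801 -0.2616  0.068 ] [ 0.6399 -0.203   0.079 ] col [ 58.  95. 123.]
top steel 275 zmed 0.1084 mean [ 0.4501 -0.2159  0.1084] enc [0.02] 0.02 bbox [ 0.4313 -0.2349  0.1024] [ 0.4695 -0.1966  0.1133] col [124. 133. 140.]
top ring 260 zmed 0.0898 mean [0.5436 0.153  0.0896] enc [0.043] 0.043 bbox [0.5003 0.1072 0.0841] [0.5818 0.1904 0.0941] col [47. 55. 56.]
top pinkA 267 zmed 0.1082 mean [ 0.5271 -0.192   0.1083] enc [0.0199] 0.0199 bbox [ 0.508  -0.2105  0.1032] [ 0.5471 -0.1735  0.1138] col [109. 101. 145.]
top pinkB 283 zmed 0.1081 mean [ 0.4474 -0.3198  0.1081] enc [0.0198] 0.0198 bbox [ 0.4287 -0.3398  0.102 ] [ 0.4667 -0.3005  0.1127] col [110. 101. 145.]
side brass 146 zmed 0.0731 mean [ 0.5964 -0.2213  0.0728] enc [0.0678] 0.0678 bbox [ 0.5245 -0.2633  0.068 ] [ 0.6394 -0.1719  0.08  ] col [ 51.  87. 125.]
side steel 140 zmed 0.1084 mean [ 0.4564 -0.2126  0.108 ] enc [0.0438] 0.0438 bbox [ 0.4326 -0.2367  0.1026] [ 0.5179 -0.1847  0.1117] col [118. 129. 143.]
side ring 271 zmed 0.0893 mean [0.5428 0.147  0.0889] enc [0.0426] 0.0426 bbox [0.5006 0.1073 0.0841] [0.5826 0.1912 0.0925] col [15. 19. 22.]
```

```bash
python3 -m inch '[{"slide":[0.05,0.045,0],"turn":-0.14},{"slide":[0.06,0.055,0],"turn":-0.14},{"slide":[0.06,0.055,0],"turn":-0.14},{"slide":[0.06,0.055,0],"turn":-0.14},{"slide":[0.06,0.055,0],"turn":-0.13},{"slide":[0.06,0.055,0],"turn":0},{"slide":[0.06,0.055,0],"turn":0},{"slide":[0.06,0.055,0],"turn":0},{"slide":[0.06,0.055,0],"turn":0},{"slide":[0.06,0.055,0],"turn":0}]' 0
python3 -m inch '[{"slide":[0.06,0.055,0],"turn":0},{"slide":[0.06,0.055,0],"turn":0},{"slide":[0.06,0.055,0],"turn":0},{"slide":[0.06,0.055,0],"turn":0},{"slide":[0.06,0.055,0],"turn":0},{"slide":[0.06,0.055,0],"turn":0},{"slide":[0.04,0.02,0],"turn":0},{"slide":[0,0,0],"turn":0},{"slide":[0,0,0],"turn":0}]'
```

```text
time_s: 0.93
ee_pos: [0.4481, -0.3708, 0.2384]
ee_rot: [[1.0, -0.0, -0.001], [-0.0, -1.0, 0.0], [-0.001, -0.0, -1.0]]
wrist_force: [-0.4, 0.1, -0.4]
opening: 0.997
grasp_force: 0.0
time_s: 1.68
ee_pos: [0.6075, -0.2312, 0.238]
ee_rot: [[1.0, 0.002, -0.001], [0.002, -1.0, 0.0], [-0.001, -0.0, -1.0]]
wrist_force: [-0.6, -0.5, 0.4]
opening: 1.002
grasp_force: 0.0
```

```bash
python3 -m inch '[{"slide":[0.006,-0.002,-0.06],"turn":0},{"slide":[0,0,-0.08],"turn":0},{"slide":[0,0,-0.08],"turn":0},{"slide":[0,0,-0.08],"turn":0},{"slide":[0,0,-0.06],"turn":0},{"slide":[0,0,-0.05],"turn":0},{"slide":[0,0,-0.04],"turn":0},{"slide":[0,0,-0.03],"turn":0},{"slide":[0,0,-0.018],"turn":0},{"slide":[0,0,0],"turn":0}]'
python3 -m inch '[{"slide":[0,0,0],"turn":0},{"slide":[0,0,0],"turn":0},{"slide":[0,0,0],"turn":0},{"slide":[0,0,0],"turn":0},{"slide":[0,0,0],"turn":0},{"slide":[0,0,0],"turn":0},{"slide":[0,0,0],"turn":0},{"slide":[0,0,0],"turn":0},{"slide":[0,0,0],"turn":0}]' 1
```

```text
time_s: 2.52
ee_pos: [0.608, -0.2338, 0.0382]
ee_rot: [[1.0, -0.001, -0.003], [-0.001, -1.0, 0.0], [-0.003, -0.0, -1.0]]
wrist_force: [0.1, -0.3, 0.3]
opening: 1.001
grasp_force: 0.0
time_s: 3.27
ee_pos: [0.6102, -0.2332, 0.0404]
ee_rot: [[1.0, -0.0, 0.001], [-0.0, -1.0, -0.0], [0.001, 0.0, -1.0]]
wrist_force: [-0.8, 0.0, 6.1]
opening: 0.677
grasp_force: 30.0
```

```bash
python3 -m inch '[{"slide":[0,0,0.03],"turn":0},{"slide":[0,0,0.05],"turn":0},{"slide":[0,0,0.06],"turn":0},{"slide":[0,0,0.06],"turn":0},{"slide":[0,0,0.06],"turn":0},{"slide":[0,0,0.06],"turn":0},{"slide":[0,0,0.06],"turn":0},{"slide":[-0.005,0.03,0.04],"turn":0},{"slide":[-0.01,0.05,0.02],"turn":0},{"slide":[-0.01,0.06,0],"turn":0}]'
python3 -m inch '[{"slide":[-0.012,0.07,0],"turn":0},{"slide":[-0.012,0.07,0],"turn":0},{"slide":[-0.012,0.07,0],"turn":0},{"slide":[-0.012,0.07,0],"turn":0},{"slide":[-0.012,0.07,0],"turn":0},{"slide":[-0.012,0.07,0],"turn":0},{"slide":[-0.012,0.07,0],"turn":0},{"slide":[-0.012,0.07,0],"turn":0},{"slide":[-0.012,0.07,0],"turn":0},{"slide":[-0.012,0.07,0],"turn":0}]'
python3 -m inch '[{"slide":[-0.012,0.05,0],"turn":0},{"slide":[-0.01,0.03,0],"turn":0},{"slide":[-0.006,0.015,0],"turn":0},{"slide":[0,0,0],"turn":0},{"slide":[0,0,0],"turn":0},{"slide":[0,0,0],"turn":0}]'
python3 - <<'E'
from h import *
for n in("side","top"): grab(n,n+"1")
cv2.imwrite('pics/c1.png',np.hstack([cv2.resize(cv2.imread('pics/side1.png')[150:370,160:380],(400,400)),cv2.resize(cv2.imread('pics/top1.png')[170:330,90:250],(400,400))]))
E
```

```text
time_s: 4.1
ee_pos: [0.6004, -0.1788, 0.2184]
ee_rot: [[1.0, -0.004, 0.004], [-0.004, -1.0, -0.003], [0.005, 0.003, -1.0]]
wrist_force: [0.1, 0.8, -1.2]
opening: 0.682
grasp_force: 30.0
time_s: 4.93
ee_pos: [0.5509, 0.1042, 0.2159]
ee_rot: [[1.0, -0.0, -0.0], [-0.0, -1.0, -0.0], [-0.0, 0.0, -1.0]]
wrist_force: [0.4, 0.0, -0.6]
opening: 0.677
grasp_force: 30.0
time_s: 5.43
ee_pos: [0.5409, 0.1387, 0.2156]
ee_rot: [[1.0, -0.003, 0.0], [-0.003, -1.0, -0.002], [0.0, 0.002, -1.0]]
wrist_force: [0.3, -0.3, -0.9]
opening: 0.68
grasp_force: 30.0
```

View pics/c1.png

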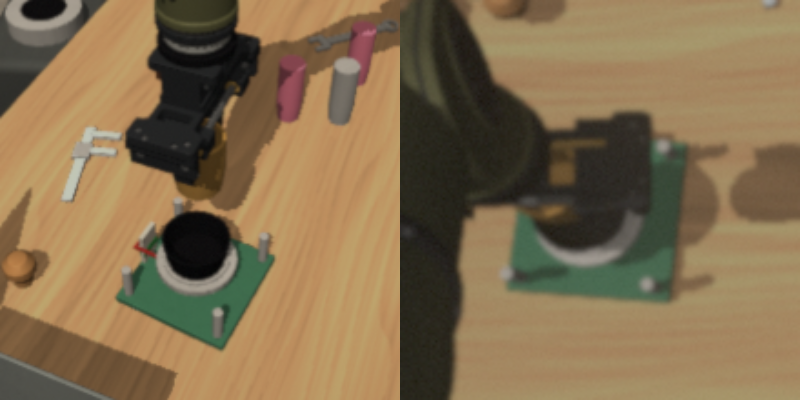

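```bash
python3 -m inch '[{"slide":[0,0.026,-0.03],"turn":0},{"slide":[0,0,-0.05],"turn":0},{"slide":[0,0,-0.05],"turn":0},{"slide":[0,0,-0.05],"turn":0},{"slide":[0,0,-0.04],"turn":0},{"slide":[0,0,-0.03],"turn":0},{"slide":[0,0,-0.02],"turn":0},{"slide":[0,0,0],"turn":0},{"slide":[0,0,0],"turn":0}]'
python3 -m inch '[{"slide":[0,0,-0.008],"turn":0},{"slide":[0,0,-0.008],"turn":0},{"slide":[0,0,-0.006],"turn":0},{"slide":[0,0,0],"turn":0},{"slide":[0,0,0],"turn":0},{"slide":[0,0,0],"turn":0}]'
```

```text
time_s: 6.28
ee_pos: [0.5404, 0.1515, 0.1071]
ee_rot: [[1.0, -0.0, -0.001], [-0.0, -1.0, -0.0], [-0.001, 0.0, -1.0]]
wrist_force: [-0.7, -0.0, -0.9]
opening: 0.679
grasp_force: 30.0
time_s: 6.78
ee_pos: [0.5406, 0.1514, 0.0989]
ee_rot: [[1.0, -0.0, 0.0], [-0.0, -1.0, 0.0], [0.0, -0.0, -1.0]]
wrist_force: [-0.2, -0.6, -1.5]
opening: 0.677
grasp_force: 30.0
```

```bash
python3 -m inch '[{"slide":[0.002,-0.006,0],"turn":0},{"slide":[0,0,-0.004],"turn":0},{"slide":[0,0,-0.004],"turn":0},{"slide":[0,0,0],"turn":0},{"slide":[0,0,0],"turn":0},{"slide":[0,0,0],"turn":0}]'
python3 -m inch '[{"slide":[0,0,-0.003],"turn":0},{"slide":[0,0,-0.003],"turn":0},{"slide":[0,0,0],"turn":0},{"slide":[0,0,0],"turn":0},{"slide":[0,0,0],"turn":0}]'
```

```text
time_s: 7.28
ee_pos: [0.5416, 0.1485, 0.0958]
ee_rot: [[1.0, -0.001, 0.001], [-0.001, -1.0, -0.0], [0.001, 0.0, -1.0]]
wrist_force: [0.9, -1.8, 2.2]
opening: 0.676
grasp_force: 30.0
time_s: 7.7
ee_pos: [0.5416, 0.1486, 0.0933]
ee_rot: [[1.0, -0.001, 0.001], [-0.001, -1.0, -0.0], [0.001, 0.0, -1.0]]
wrist_force: [0.8, -2.7, 4.2]
opening: 0.681
grasp_force: 30.0
```

```bash
python3 -m inch '[{"slide":[0,0,0.004],"turn":0},{"slide":[0,0,0],"turn":0},{"slide":[0,0,0],"turn":0}]'
python3 -m inch '[{"slide":[0,0,0],"turn":0},{"slide":[0,0,0],"turn":0},{"slide":[0,0,0],"turn":0},{"slide":[0,0,0],"turn":0},{"slide":[0,0,0],"turn":0},{"slide":[0,0,0],"turn":0}]' 0
python3 -m inch '[{"slide":[0,0,0.03],"turn":0},{"slide":[0,0,0.05],"turn":0},{"slide":[0,0,0.06],"turn":0},{"slide":[0,0,0.06],"turn":0},{"slide":[0,0,0.06],"turn":0},{"slide":[-0.005,-0.05,0.03],"turn":0},{"slide":[-0.02,-0.07,0.02],"turn":0},{"slide":[-0.02,-0.07,0],"turn":0},{"slide":[-0.02,-0.07,0],"turn":0},{"slide":[-0.02,-0.07,0],"turn":0}]'
python3 -m inch '[{"slide":[-0.02,-0.07,0],"turn":0},{"slide":[-0.02,-0.07,0],"turn":0},{"slide":[-0.02,-0.07,0],"turn":0},{"slide":[-0.02,-0.07,0],"turn":0},{"slide":[-0.02,-0.07,0],"turn":0},{"slide":[-0.02,-0.07,0],"turn":0},{"slide":[-0.02,-0.07,0],"turn":0},{"slide":[0,-0.06,0],"turn":0},{"slide":[0,0,0],"turn":0},{"slide":[0,0,0],"turn":0}]'
python3 - <<'E'
from h import *
for n in("side","top"): 
    im,d=grab(n,n+"2");P=cloud(n,d);v,u=np.mgrid[:420,:560]
    for k,z,c,r in(("brass",.13,(.541,.149),.036),("steel",.108,(.45,-.216),.03),("ring",.09,(.541,.149),.05)):
        t=(abs(P[...,2]-z)<.006)&(np.hypot(P[...,0]-c[0],P[...,1]-c[1])<r)&(d>0);q=P[t]
        if len(q): print(n,k,len(q),np.median(q[:,2]).round(4),q.min(0).round(4),q.max(0).round(4),((q.min(0)+q.max(0))/2).round(4))
    # mid-tilt check: brass rim plane
        if k=="brass" and len(q)>10: print(np.linalg.lstsq(np.c_[q[:,:2]-c,np.ones(len(q))],q[:,2],rcond=None)[0].round(3))
cv2.imwrite('pics/c2.png',np.hstack([cv2.resize(cv2.imread('pics/side2.png')[150:370,160:380],(400,400)),cv2.resize(cv2.imread('pics/top2.png')[170:330,90:250],(400,400))]))
E
```

```text
time_s: 7.95
ee_pos: [0.5414, 0.1491, 0.0948]
ee_rot: [[1.0, -0.0, 0.0], [-0.0, -1.0, 0.0], [0.0, -0.0, -1.0]]
wrist_force: [0.3, -1.8, 2.7]
opening: 0.679
grasp_force: 30.0
time_s: 8.45
ee_pos: [0.5411, 0.1492, 0.0946]
ee_rot: [[1.0, 0.0, -0.0], [0.0, -1.0, 0.0], [-0.0, -0.0, -1.0]]
wrist_force: [-0.1, 0.4, -0.4]
opening: 1.002
grasp_force: 0.0
time_s: 9.28
ee_pos: [0.5068, 0.0159, 0.219]
ee_rot: [[1.0, 0.0, 0.001], [0.0, -1.0, -0.0], [0.001, 0.0, -1.0]]
wrist_force: [-0.1, -1.5, 0.0]
opening: 0.996
grasp_force: 0.0
time_s: 10.12
ee_pos: [0.4509, -0.2044, 0.2187]
ee_rot: [[1.0, -0.004, 0.0], [-0.004, -1.0, -0.0], [0.0, 0.0, -1.0]]
wrist_force: [-0.5, 0.6, 1.0]
opening: 1.003
grasp_force: 0.0
side brass 210 0.129 [0.5121 0.1187 0.1241] [0.5714 0.1797 0.1329] [0.5418 0.1492 0.1285]
[ 0.006 -0.011  0.129]
side steel 129 0.1083 [ 0.4325 -0.2349  0.1021] [ 0.4725 -0.1963  0.1118] [ 0.4525 -0.2156  0.1069]
side ring 330 0.0894 [0.5008 0.114  0.084 ] [0.5824 0.1915 0.096 ] [0.5416 0.1527 0.09  ]
top brass 194 0.1299 [0.5119 0.1189 0.1243] [0.5716 0.1796 0.1347] [0.5417 0.1492 0.1295]
[ 0.01  -0.007  0.13 ]
top ring 265 0.0898 [0.5005 0.1073 0.0841] [0.5819 0.1897 0.0958] [0.5412 0.1485 0.0899]
```

View pics/c2.png

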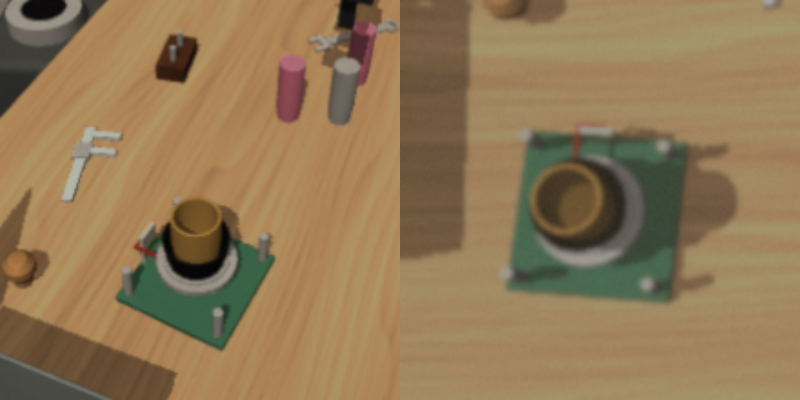

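Brass is fully home: rim at z = 0.130, level, centred at (0.542, 0.149). Next is the steel cone.

```bash
python3 -m inch '[{"slide":[0,-0.029,0],"turn":0},{"slide":[0,0,-0.04],"turn":0},{"slide":[0,0,-0.06],"turn":0},{"slide":[0,0,-0.07],"turn":0},{"slide":[0,0,-0.07],"turn":0},{"slide":[0,0,-0.06],"turn":0},{"slide":[0,0,-0.04],"turn":0},{"slide":[0,0,-0.024],"turn":0},{"slide":[0,0,0],"turn":0},{"slide":[0,0,0],"turn":0}]'
python3 -m inch '[{"slide":[0,0,0],"turn":0},{"slide":[0,0,0],"turn":0},{"slide":[0,0,0],"turn":0},{"slide":[0,0,0],"turn":0},{"slide":[0,0,0],"turn":0},{"slide":[0,0,0],"turn":0},{"slide":[0,0,0],"turn":0},{"slide":[0,0,0],"turn":0},{"slide":[0,0,0],"turn":0},{"slide":[0,0,0],"turn":0}]' 1
```

```text
time_s: 11.05
ee_pos: [0.4516, -0.2145, 0.0732]
ee_rot: [[1.0, 0.001, -0.0], [0.001, -1.0, 0.0], [-0.0, -0.0, -1.0]]
wrist_force: [-0.0, -0.2, -0.2]
opening: 1.003
grasp_force: 0.0
time_s: 11.88
ee_pos: [0.4514, -0.2147, 0.0732]
ee_rot: [[1.0, -0.0, 0.0], [-0.0, -1.0, -0.0], [0.0, 0.0, -1.0]]
wrist_force: [0.1, -0.9, 1.4]
opening: 0.444
grasp_force: 29.9
```

```bash
python3 -m inch '[{"slide":[0,0,0.03],"turn":0},{"slide":[0,0,0.06],"turn":0},{"slide":[0,0,0.06],"turn":0},{"slide":[0,0,0.06],"turn":0},{"slide":[0,0,0.06],"turn":0},{"slide":[0,0,0.06],"turn":0},{"slide":[0,0.02,0.05],"turn":0},{"slide":[0.01,0.04,0.04],"turn":0},{"slide":[0.015,0.06,0.02],"turn":0},{"slide":[0.015,0.06,0],"turn":0}]'
python3 -m inch '[{"slide":[0.018,0.07,0],"turn":0},{"slide":[0.018,0.07,0],"turn":0},{"slide":[0.018,0.07,0],"turn":0},{"slide":[0.018,0.07,0],"turn":0},{"slide":[0.018,0.07,0],"turn":0},{"slide":[0.018,0.07,0],"turn":0},{"slide":[0.018,0.07,0],"turn":0},{"slide":[0.018,0.07,0],"turn":0},{"slide":[0.018,0.07,0],"turn":0},{"slide":[0.018,0.05,0],"turn":0}]'
python3 -m inch '[{"slide":[0.006,0.03,0],"turn":0},{"slide":[0,0.02,0],"turn":0},{"slide":[0,0,0],"turn":0},{"slide":[0,0,0],"turn":0},{"slide":[0,0,0],"turn":0}]'
python3 - <<'E'
from h import *
for n in("side","top"): grab(n,n+"3")
cv2.imwrite('pics/c3.png',np.hstack([cv2.resize(cv2.imread('pics/side3.png')[150:370,160:380],(400,400)),cv2.resize(cv2.imread('pics/top3.png')[170:330,90:250],(400,400))]))
E
```

```text
time_s: 12.72
ee_pos: [0.468, -0.1427, 0.2509]
ee_rot: [[1.0, -0.002, 0.003], [-0.002, -1.0, -0.001], [0.003, 0.001, -1.0]]
wrist_force: [1.2, -0.2, -1.7]
opening: 0.448
grasp_force: 29.9
time_s: 13.55
ee_pos: [0.5387, 0.1327, 0.2487]
ee_rot: [[1.0, 0.003, -0.001], [0.003, -1.0, 0.001], [-0.001, -0.001, -1.0]]
wrist_force: [-0.2, -0.5, -1.7]
opening: 0.447
grasp_force: 29.9
time_s: 13.97
ee_pos: [0.5413, 0.1472, 0.2491]
ee_rot: [[1.0, -0.003, -0.001], [-0.003, -1.0, -0.002], [-0.001, 0.002, -1.0]]
wrist_force: [0.6, -0.1, -1.0]
opening: 0.445
grasp_force: 29.9
```

View pics/c3.png

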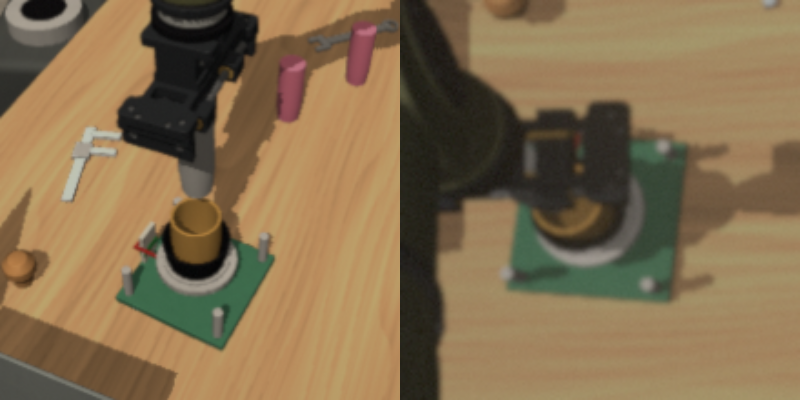

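```bash
python3 -m inch '[{"slide":[0.001,0.005,-0.03],"turn":0},{"slide":[0,0,-0.05],"turn":0},{"slide":[0,0,-0.05],"turn":0},{"slide":[0,0,-0.05],"turn":0},{"slide":[0,0,-0.04],"turn":0},{"slide":[0,0,-0.03],"turn":0},{"slide":[0,0,-0.015],"turn":0},{"slide":[0,0,0],"turn":0},{"slide":[0,0,0],"turn":0}]'
python3 -m inch '[{"slide":[0,0,-0.006],"turn":0},{"slide":[0,0,-0.006],"turn":0},{"slide":[0,0,-0.004],"turn":0},{"slide":[0,0,0],"turn":0},{"slide":[0,0,0],"turn":0},{"slide":[0,0,0],"turn":0}]'
```

```text
time_s: 14.82
ee_pos: [0.5423, 0.1509, 0.1434]
ee_rot: [[1.0, -0.001, 0.0], [-0.001, -1.0, -0.0], [0.0, 0.0, -1.0]]
wrist_force: [0.1, 0.1, -2.5]
opening: 0.445
grasp_force: 29.9
time_s: 15.32
ee_pos: [0.5422, 0.1514, 0.1369]
ee_rot: [[1.0, -0.0, 0.0], [-0.0, -1.0, 0.0], [0.0, -0.0, -1.0]]
wrist_force: [-0.8, 0.0, -1.4]
opening: 0.446
grasp_force: 29.9
```

```bash
python3 -m inch '[{"slide":[0,-0.005,-0.002],"turn":0},{"slide":[0,0,-0.003],"turn":0},{"slide":[0,0,-0.003],"turn":0},{"slide":[0,0,-0.002],"turn":0},{"slide":[0,0,0],"turn":0},{"slide":[0,0,0],"turn":0},{"slide":[0,0,0],"turn":0}]'
python3 -m inch '[{"slide":[0,0,-0.005],"turn":0},{"slide":[0,0,-0.005],"turn":0},{"slide":[0,0,-0.005],"turn":0},{"slide":[0,0,0],"turn":0},{"slide":[0,0,0],"turn":0},{"slide":[0,0,0],"turn":0}]'
```

```text
time_s: 15.9
ee_pos: [0.5423, 0.1491, 0.1329]
ee_rot: [[1.0, -0.0, 0.0], [-0.0, -1.0, -0.0], [0.0, 0.0, -1.0]]
wrist_force: [0.6, -1.3, 3.1]
opening: 0.451
grasp_force: 29.9
time_s: 16.4
ee_pos: [0.5425, 0.1491, 0.1271]
ee_rot: [[1.0, -0.001, 0.001], [-0.001, -1.0, -0.0], [0.001, 0.0, -1.0]]
wrist_force: [-0.2, -2.5, 6.6]
opening: 0.449
grasp_force: 29.9
```

```bash
python3 -m inch '[{"slide":[0,0,-0.005],"turn":0},{"slide":[0,0,-0.004],"turn":0},{"slide":[0,0,-0.004],"turn":0},{"slide":[0,0,-0.003],"turn":0},{"slide":[0,0,0],"turn":0},{"slide":[0,0,0],"turn":0},{"slide":[0,0,0],"turn":0},{"slide":[0,0,0],"turn":0}]'
python3 - <<'E'
from h import *
for n in("side","top"):
    im,d=grab(n,n+"4");P=cloud(n,d)
    for k,a,b in(("brass rim",.1,.125),("ring",.065,.085)):
        t=(P[...,2]>a)&(P[...,2]<b)&(np.hypot(P[...,0]-.541,P[...,1]-.149)<.045)&(d>0);q=P[t]
        if len(q)>5: print(n,k,len(q),np.percentile(q[:,2],[50,90,98]).round(4))
print(observe()["wrist_force"],observe()["ee_pos"])
cv2.imwrite('pics/c4.png',np.hstack([cv2.resize(cv2.imread('pics/side4.png')[210:350,200:340],(400,400),interpolation=2),cv2.resize(cv2.imread('pics/top4.png')[200:300,120:220],(400,400),interpolation=2)]))
E
```

```text
time_s: 17.07
ee_pos: [0.5428, 0.1491, 0.1214]
ee_rot: [[1.0, -0.001, 0.002], [-0.001, -1.0, -0.0], [0.002, 0.0, -1.0]]
wrist_force: [-0.2, -2.3, 11.1]
opening: 0.441
grasp_force: 29.9
side brass rim 196 [0.1129 0.1181 0.1232]
side ring 326 [0.0752 0.0806 0.0846]
top brass rim 71 [0.1153 0.1186 0.1225]
top ring 141 [0.0762 0.0798 0.0825]
[-0.50863508 -1.94956292 12.20236048] [0.54284489 0.14907553 0.12137904]
```

View pics/c4.png

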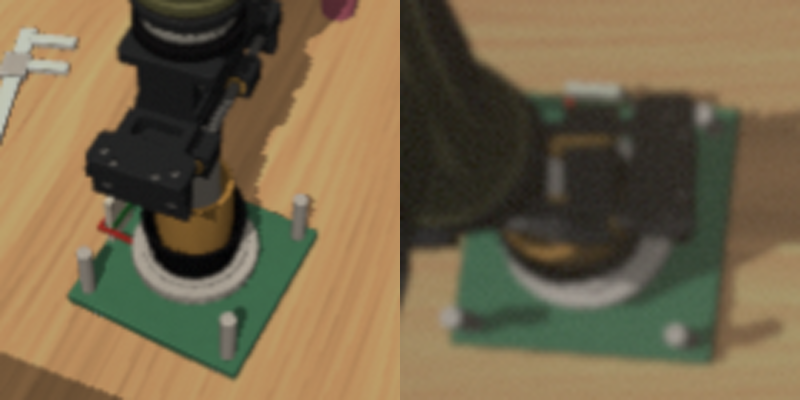

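The pack is nested and pressed: brass rim about 14 mm lower, and the pointer (side crop, about (110,232)) is lowered into the band. I'll hold to confirm it is steady, then hand in.

```bash
python3 -m inch '[{"slide":[0,0,-0.001],"turn":0},{"slide":[0,0,0],"turn":0},{"slide":[0,0,0],"turn":0},{"slide":[0,0,0],"turn":0},{"slide":[0,0,0],"turn":0},{"slide":[0,0,0],"turn":0},{"slide":[0,0,0],"turn":0},{"slide":[0,0,0],"turn":0},{"slide":[0,0,0],"turn":0},{"slide":[0,0,0],"turn":0}]'
python3 -c "
from workcell import *
o=observe();f=o['wrist_force'][2];print(f)
if 9.5<f<14.5: print(close_job())"
```

```text
time_s: 18.0
ee_pos: [0.5429, 0.149, 0.121]
ee_rot: [[1.0, -0.001, 0.002], [-0.001, -1.0, -0.0], [0.002, 0.0, -1.0]]
wrist_force: [-1.8, -2.6, 11.5]
opening: 0.446
grasp_force: 29.9
11.482103737856892
the job is handed in; nothing more can be done
None
```

I nested the brass and steel cones fully home in the ring and handed the job in at 18 s, with the arm still pressing the pack at about 11.5 N and the carrier about 14 mm down, inside the green band.

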